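# Lock the service box panel with its quarter-turn stud

### The arm

A 7-joint arm with a two-finger parallel gripper is mounted at the origin on a cart in front of the work surface, level with it; the furniture and walls round the work are solid. World frame = base frame: x ahead of the robot, y to its left, z up, the work surface at z = 0. Lengths are in m, angles in rad, forces in N, time in s.
With the tool pointing down it reaches from about 0.4 to 0.925 m from the base axis. Payload 5.6 kg.
Tool frame: the origin (TCP) lies on the mounting face of the last link; the fingertips stand 173 mm ahead of it and the grasp point (between the pads) lies 155 mm ahead of it; z points along the fingers, y is the line along which they close (so a half turn about z gives the same grasp; the last joint's range is limited). The gripper opens to 85 mm and grips with 20 to 120 N. Pads are 22 mm wide; open, the fingers measure 114 mm over their backs; the gripper's body (76 mm by 85 mm) begins 54 mm behind the grasp point. The pads swing forward as they close: fully open they stand 13 mm farther back than shut.
Start: joints at [-1.152, 0.468, -0.012, 1.603, 0.006, 1.071, -0.056], TCP at [0.29, 0.582, 0.405] pointing down, gripper open.
Joint ranges: [-2.53, 2.53], [-0.31, 2.02], [-1.57, 1.55], [0.28, 2.44], [-1.29, 4.43], [0.15, 1.84], [-2.92, 2.92]. Speed limits (rad/s): [2.57, 2.57, 3.14, 3.14, 3.14, 3.14, 3.14].

### API

Orientations are given as a 3x3 rotation matrix whose columns are the frame's x, y, z axes.
In Python, from bench import get_obs, read_camera, camera_info, hand_in, search_frame, trace, tip_of gives the robot as it stands. The module is installed in compiled form; this text tells all that it offers.
- The arm moves only by the tool play_rows, never from a script. Its argument "rows" is a list that holds one entry, the list of rows, each a list of 4 numbers: the shift along the world's x, y, z in mm, then the turn about the world's z in degrees. In form: [[[dx, dy, dz, yaw], ...]]. A call has 1 to 20 rows; each row is the pose to reach, as a shift and turn from the pose commanded when the call began; what a row does not reach only later rows make up. A row lasts 1/12 s, in which the tool goes at most 41.7 mm and 7.16 degrees, less where a joint would pass 70% of its speed; a pose out of reach is approached as far as the arm can. A call with a gripper value outside its range is refused whole. "gripper" is the opening, from -1 (shut) to 1 (fully open), set as the call begins (left out, the last holds). The fingers move at their own pace and stop on an object; "squeeze" is the grip in N (left out, the last holds). Time passes only in rows, so rows that repeat a pose let the fingers close. It gives the time, the measured TCP pose, the force, the opening and the grip force at its end, in the units of the state.
- get_obs(): the state, without advancing time (a new reading comes with each control period).
- read_camera(name): name is "side" or "top" or "wrist"; returns the picture (480x640x3 uint8, red, green, blue); there is no depth.
- camera_info(name): a dict with "vfov" (degrees; the focal length in pixels is half the picture's height over the tangent of half this angle, whatever the lens; pixels are square), "cx", "cy" (the principal point, pixels), "cam_to_world" (4x4, takes a point from camera to world coordinates); the wrist camera has in their place "mount" (4x4, takes a point from camera to tool coordinates, whose origin is the TCP and whose axes are the flange's). Camera axes: x right, y down, z forward; pixel columns grow to the right and rows downward; lengths in m; the calibration is good to about 2 mm. A picture is of the moment at which its call begins: read the wrist's pose just before it. camera_info takes no time and is no camera call.
- hand_in(): hands the job in; it is judged then, once.
Trained networks look in the newest picture that a camera, given by its name, has taken for a name from the list of things; names that differ only in an ending like _2 or _b are one class to them, and where a whole thing is asked for, a point or a joint stands for the part that bears it (a point fixed in the world has none). Each returns a list of dicts, best first, with "confidence" (0 to 1); they miss things now and then, are a little off and sometimes report something else, mostly with a low value. They report only what shows in the picture. A call takes as long as a camera call. They do not tell look-alikes from the thing itself.
- search_frame(thing, camera): "xyz" ([x, y, z] in m, in world coordinates, good to about 4 mm: the middle of the surface that is visible of it).
- trace(thing, camera): "region" (480x640 bool, what is visible of it).
- tip_of(thing, camera): "xyz" ([x, y, z] in m, in world coordinates, good to about 4 mm: a listed point, or the origin of a listed thing).
The state is a dict: "clock": time; "joint_pos": joint angles; "joint_vel": joint speeds; "joint_torque": joint torques, N m; "position": TCP position; "ee_rot": TCP orientation; "wrist_force": force on the tool from outside, world axes, zero at the start; "ft_torque": the same for the moment, N m; "finger_gap": opening from 0.0 (shut) to 1.0 (fully open); "finger_force": force on a finger pad.
Only numpy, scipy, OpenCV 4.12 (cv2) and the standard library are available. Lean on these libraries where they do the work, as an engineer would, in place of code of your own. Each camera call takes 0.05 s, during which the arm holds its last target. There are 200 camera calls.

### The job

Take the orange wing-headed quarter-turn stud out of its white parking block and lock the loose cover panel of the grey service box with it: put the stud foot first into the black bushing, feel for the slot underneath with its cross key, push it in against the spring and turn it a quarter turn clockwise (seen from above) until it springs back up into its detent and stays locked when you let go. Use gentle finger pressure, never pushing harder than about 25 N or forcing the stud against its stops, and leave the panel in its seat and the jars, shaker and dish round about alone.

Things in the scene. Friction and masses are not known exactly. Their poses are not given: they have to be found in the camera images.
- stud: Quarter-turn stud, 80 mm tall, 60 to 120 g, Origin: centre of its foot's underside, z up its axis. From the foot up: steel cross key 24 (along x) x 8 (y) x 7 mm, lower long edges bevelled 1 mm; shaft 8 mm across to 21 mm; steel collar 26 mm across from 21 to 50 mm (lower 2 mm tapered); orange disc 36 mm across, 50 to 55 mm; orange wing to 80 mm. A half turn makes no difference.
- wing (a point): Middle of the stud's upright orange wing, on its axis 68 mm above its foot: the wing is 34 mm long along x (as the key), 10 mm thick along y and stands 25 mm high over the disc (12 mm above to 13 mm below this point). Grip it across the 10 mm. Axes as the stud's.
- park_block: Fixed white plastic block 62 x 62 x 46 mm; origin at the centre of its underside. A round blind hole at its centre, 29 to 30 mm across and 40 mm deep, open at the top, holds the stud upright, foot 6 mm above the table; the stud's disc stands 10 mm above the block.
- service_box: Fixed grey metal box 167 (x) x 147 (y) x 66 mm high, open at the top, closed by the cover panel; origin at the centre of its underside, z up, yaw varies. Under the panel on its centre axis sits the hidden receptacle for the stud.
- receptacle (a point): Nominal centre of the receptacle plate's top, 52 mm above the box's underside, axes as the box's. The real one lies up to 2 mm higher or lower and is turned up to 0.6 rad either way. A twist over 0.25 N m on its walls or a push over 25 N is forcing it. Its slot, nominally along x, is 28 mm long, 11.2 mm wide. In it the key's foot rests on a spring plunger 7 mm below the top (2 N, then 1 N/mm).
- detent (a point): Nominal place of the stud's origin when locked, on the axis 40 mm above the box's underside: always 12 mm below the real plate's top, spring 7 N. To turn, the foot must be 17 mm or more below the plate's top (12 N); hard stop at 20 mm (15 N). From the slot it turns only clockwise from above, to an end stop at 94 to 100 degrees; let up at 75 to 95 degrees it rises 5 mm into the detent.
- panel: Loose aluminium cover panel 158 (x) x 138 (y) x 10 mm, 0.5 kg, flush in the box's top with 0.5 mm play; origin at the centre of its underside, 56 mm above the box's underside; axes as the box's. Red marks along x show the nominal open direction of the wing, green marks along y the locked one. At its centre stands the black bushing.
- bushing (a point): Centre of the mouth of the panel's black round bushing, 22 mm above the panel's underside, 12 mm above its top. The bushing is 42 mm across outside, 28 mm inside, 22 mm long and open right through; it guides the stud's collar. A stud standing on the receptacle plate has its foot 26 mm below this point, give or take 2 mm.
- pepper_shaker: Bystander: grey shaker, 58 mm across, 95 mm tall; origin at the centre of its underside.
- spice_jar: Bystander: small white and clear herb jar, 47 mm across, 98 mm tall; origin at the centre of its underside.
- oil_jar: Bystander: glass jar with a green lid, 68 mm across, 84 mm tall; origin at the centre of its underside.
- sauce_dish: Bystander: small white dish, 67 mm across, 21 mm tall; origin at the centre of its underside.
Not all that is in view belongs to the job. What is shaped like the stud but yellow is not meant.

How it is judged:
By the outcome, as a careful person would: the job done as asked, in the order asked, and still so for the second after the job is handed in, with the robot touching nothing.
It also fails if it takes over 72 s, if anything falls off the work surface, if the arm or the gripper's body presses on something with over 40 N, if the wrist force passes 120 N, or if a joint passes its speed limit or range.

## Working session

There is one attempt and no reset: what is moved stays moved. The work goes in short steps, Python scripts to look and compute and a tool call to move; the robot and the scene stay as the last step left them, time stands still between calls to the robot, and variables do not carry over. Pictures are saved under pics/ and viewed, at most 10 in all, crops included, and the job is handed in when it is done.

Besides the shell and the picture viewer there is one more tool, called after ">>>" in YAML: its name, and indented under it one key for each argument. play_rows: Moves the arm, as the interface text tells. Its arguments: {"type":"object","properties":{"rows":{"type":"array"},"gripper":{"type":"number"},"squeeze":{"type":"number"}},"required":["rows"]}

```bash
mkdir -p pics; python3 - <<'E'
from bench import *
import cv2,numpy as np
o=get_obs();print(o['clock'],o['position'],np.round(o['ee_rot'],3).tolist(),o['finger_gap'],o['wrist_force'])
a=read_camera('top');b=read_camera('side')
cv2.imwrite('pics/a.png',cv2.cvtColor(np.vstack([a,b])[:, :],cv2.COLOR_RGB2BGR)[::1])
cv2.imwrite('pics/top.png',a[:,:,::-1]);cv2.imwrite('pics/side.png',b[:,:,::-1])
for c in('top','side'):
  i=camera_info(c);print(c,i['vfov'],i['cx'],i['cy'],np.round(i['cam_to_world'],3).tolist())
  for t in('stud','wing','park_block','service_box','bushing','panel'):
    print(t,[(np.round(d['xyz'],4).tolist(),round(d['confidence'],2)) for d in tip_of(t,c)])
print(np.round(camera_info('wrist')['mount'],3).tolist())
print(get_obs()['clock'])
E
```

```text
0.0 [0.28953665 0.58167038 0.40372863] [[-0.895, 0.446, -0.001], [0.446, 0.895, -0.002], [-0.0, -0.002, -1.0]] 0.9977760296851098 [0.73903602 0.60972985 0.50284427]
top 48.909693409666126 324.5436120785073 235.4619289601125 [[-0.0, -0.995, 0.097, 0.301], [-1.0, -0.0, -0.006, 0.163], [0.006, -0.097, -0.995, 1.51], [0.0, 0.0, 0.0, 1.0]]
stud [([0.4076, 0.3339, 0.0077], 0.55), ([0.2958, 0.503, 0.0011], 0.47)]
wing [([0.4088, 0.3377, 0.0744], 0.72), ([0.2907, 0.5043, 0.0702], 0.56)]
park_block [([0.4085, 0.3351, 0.0001], 0.75)]
service_box [([0.4062, 0.3367, 0.0764], 0.64)]
bushing [([0.4829, 0.056, 0.0804], 0.62)]
panel [([0.4824, 0.054, 0.0537], 0.68)]
side 55.645216137220075 320.09755720883425 240.8961728718002 [[0.968, -0.137, 0.211, 0.221], [-0.25, -0.576, 0.778, -0.62], [0.015, -0.806, -0.592, 0.67], [0.0, 0.0, 0.0, 1.0]]
stud [([0.29, 0.5034, -0.0014], 0.51), ([0.41, 0.3332, 0.005], 0.46)]
wing [([0.2965, 0.5036, 0.0695], 0.74), ([0.4105, 0.3326, 0.0762], 0.67)]
park_block [([0.4115, 0.3371, 0.0014], 0.55), ([0.4031, 0.5302, -0.0005], 0.27)]
service_box [([0.4819, 0.0564, 0.0004], 0.71)]
bushing [([0.486, 0.0561, 0.0775], 0.84), ([0.3997, 0.5284, 0.0018], 0.66)]
panel [([0.4814, 0.0558, 0.0602], 0.95)]
[[-0.0, -0.96, -0.28, 0.071], [1.0, 0.0, -0.0, 0.001], [0.0, -0.28, 0.96, 0.031], [0.0, 0.0, 0.0, 1.0]]
0.7
```

View pics/top.png

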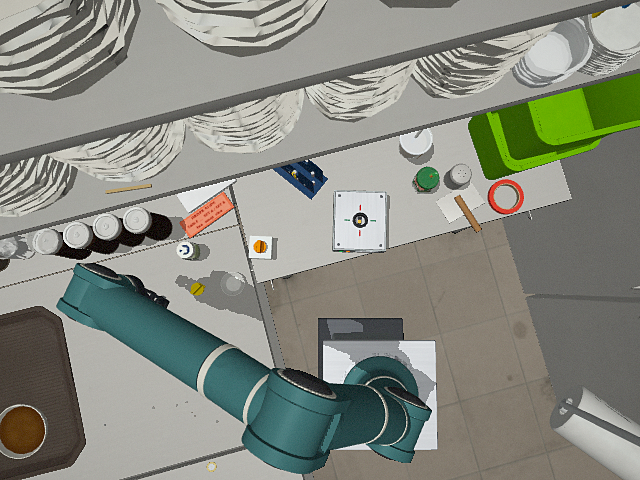

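View pics/side.png

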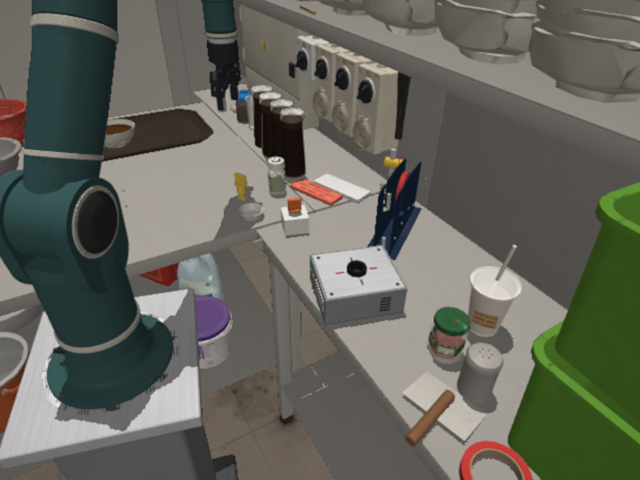

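Top view: the stud candidates are the orange one in the white block at (261,246) and the yellow free-standing one at (198,288). The orange one in the parking block fits the description. The box's bushing is at (360,220). I'll confirm with a crop and measure the yaws.

```bash
cat > h.py <<'E'
from bench import *
import cv2,numpy as np
def cam(c):
    i=camera_info(c); f=240/np.tan(np.radians(i['vfov']/2))
    if c=='wrist':
        o=get_obs();T=np.eye(4);T[:3,:3]=o['ee_rot'];T[:3,3]=o['position'];M=T@np.array(i['mount'])
    else: M=np.array(i['cam_to_world'])
    return f,i['cx'],i['cy'],M
def toplane(uv,z,C):
    f,cx,cy,M=C; uv=np.atleast_2d(uv).astype(float)
    d=np.c_[(uv[:,0]-cx)/f,(uv[:,1]-cy)/f,np.ones(len(uv))]@M[:3,:3].T
    return M[:3,3]+d*((z-M[2,3])/d[:,2])[:,None]
def axis(m,z,C):
    v,u=np.nonzero(m);p=toplane(np.c_[u,v],z,C)[:,:2];c=p.mean(0)
    w,V=np.linalg.eigh(np.cov((p-c).T));a=V[:,1]
    return c,np.degrees(np.arctan2(a[1],a[0]))%180,np.sqrt(w)*1000,len(p)
E
python3 - <<'E'
from h import *
a=cv2.imread('pics/top.png');s=cv2.imread('pics/side.png')
for n,im in(('top',a),('side',s)):
    h=cv2.cvtColor(im,cv2.COLOR_BGR2HSV).astype(int);H,S,V=h[...,0],h[...,1],h[...,2]
    C=cam(n);box=np.zeros(H.shape,bool)
    if n=='top':box[188:255,330:390]=1
    else:box[245:300,312:400]=1
    print(n,'red',axis(box&((H<8)|(H>172))&(S>120),.066,C),'green',axis(box&(H>40)&(H<85)&(S>90),.066,C))
c1=cv2.resize(a[222:270,230:294],(400,300),interpolation=cv2.INTER_CUBIC);c2=cv2.resize(a[186:256,314:406],(400,300),interpolation=cv2.INTER_CUBIC)
c3=cv2.resize(s[190:238,262:326],(400,300),interpolation=cv2.INTER_CUBIC);c4=cv2.resize(s[240:300,318:398],(400,300),interpolation=cv2.INTER_CUBIC)
cv2.imwrite('pics/crop.png',np.vstack([np.hstack([c1,c2]),np.hstack([c3,c4])]))
E
```

```text
top red (array([0.48236618, 0.05873269]), np.float64(177.42246722297043), array([ 0.17779331, 37.34018181]), 11) green (array([0.45209725, 0.07589194]), np.float64(141.00320135664643), array([19.40997844, 56.58226208]), 19)
side red (array([0.51607753, 0.0566415 ]), np.float64(166.53583089895974), array([0.        , 1.47500512]), 2) green (array([0.39384468, 0.07764096]), np.float64(76.31489337442957), array([0.        , 2.25852429]), 2)
```

View pics/crop.png

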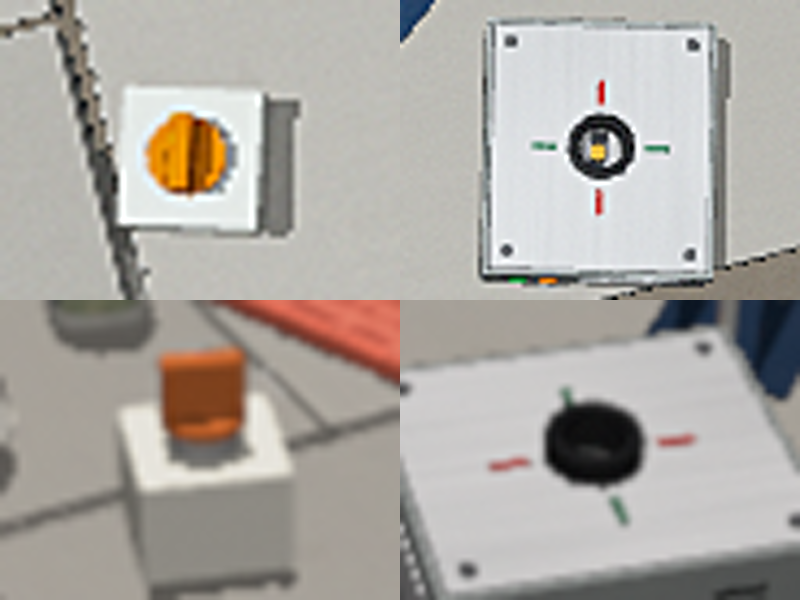

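The crop confirms it: the orange wing-headed stud sits in the white block at (261,246), its wing roughly along world x. The yellow look-alike stands free of any block. The box's red marks also run roughly along x. Next I move above the stud for a wrist view.

>>> play_rows:
  rows:
    - [[119, -246, -34, 26.5], [119, -246, -34, 26.5], [119, -246, -34, 26.5], [119, -246, -34, 26.5], [119, -246, -34, 26.5], [119, -246, -34, 26.5], [119, -246, -34, 26.5], [119, -246, -34, 26.5], [119, -246, -34, 26.5], [119, -246, -34, 26.5], [119, -246, -34, 26.5], [119, -246, -34, 26.5], [119, -246, -34, 26.5], [119, -246, -34, 26.5]]
  gripper: 1
  squeeze: 30

```text
clock: 1.87
position: [0.4082, 0.3367, 0.3706]
ee_rot: [[-1.0, -0.002, -0.0], [-0.002, 1.0, 0.0], [0.0, 0.0, -1.0]]
wrist_force: [0.6, -0.2, -0.1]
finger_gap: 0.999
finger_force: 0.0
```

```bash
python3 - <<'E'
from h import *
o=get_obs();print(o['clock'],o['position'],np.round(o['ee_rot'],3).tolist(),np.round(o['joint_pos'],2),o['wrist_force'],o['ft_torque'])
C=cam('wrist');a=read_camera('wrist');cv2.imwrite('pics/w1.png',a[:,:,::-1])
for t in('wing','stud','park_block'):
    print(t,[(np.round(d['xyz'],4).tolist(),round(d['confidence'],2)) for d in tip_of(t,'wrist')])
np.save('C1.npy',np.array(C,dtype=object),allow_pickle=True)
E
```

```text
1.8667 [0.40819514 0.33666451 0.37064789] [[-1.0, -0.002, -0.0], [-0.002, 1.0, 0.0], [0.0, 0.0, -1.0]] [-0.72  0.31 -0.04  1.93  0.01  0.91  0.81] [ 0.58452706 -0.21628958 -0.11339449] [-0.0341358   0.01434041 -0.03569434]
wing [([0.4091, 0.3312, 0.0731], 0.95), ([0.2957, 0.5044, 0.0699], 0.65)]
stud [([0.4118, 0.3355, 0.0071], 0.71), ([0.2965, 0.5021, 0.0003], 0.66)]
park_block [([0.4078, 0.3305, 0.0018], 0.77)]
```

View pics/w1.png

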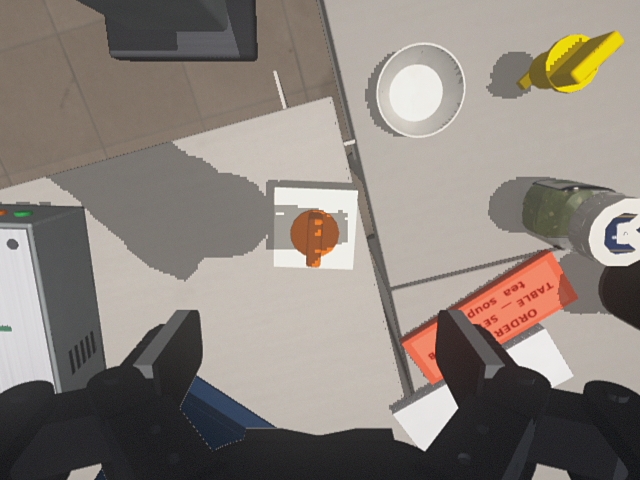

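The wrist view shows the stud's disc at about (315,233), with the wing running from about (318,212) to (314,268). The bystanders are clear of the fingers. I'll measure the wing's angle and centre in an enlarged crop.

```bash
python3 - <<'E'
from h import *
C=np.load('C1.npy',allow_pickle=True);a=cv2.imread('pics/w1.png')
c=cv2.resize(a[180:280,260:370],(660,600),interpolation=cv2.INTER_CUBIC);cv2.imwrite('pics/w1c.png',c)
h=cv2.cvtColor(a,cv2.COLOR_BGR2HSV).astype(int);m=(h[...,0]<20)&(h[...,1]>150);k=np.zeros_like(m);k[200:280,270:360]=1;m&=k
for v in range(208,272,5):
    u=np.nonzero(m[v])[0];print(v,(u.min(),u.max()) if len(u) else None,end=' ')
print()
for n,(u,v,z) in dict(blkA=(275,187,.046),blkB=(357,190,.046),blkC=(353,270,.046),blkD=(273,267,.046),disc=(315,233,.061)).items(): print(n,toplane([u,v],z,C).round(4))
E
```

```text
208 None 213 (np.int64(303), np.int64(325)) 218 (np.int64(297), np.int64(331)) 223 (np.int64(293), np.int64(335)) 228 (np.int64(291), np.int64(336)) 233 (np.int64(291), np.int64(337)) 238 (np.int64(291), np.int64(336)) 243 (np.int64(293), np.int64(335)) 248 (np.int64(297), np.int64(332)) 253 (np.int64(303), np.int64(325)) 258 (np.int64(307), np.int64(319)) 263 (np.int64(307), np.int64(319)) 268 None 
blkA [[0.3794 0.3052 0.046 ]]
blkB [[0.3815 0.366  0.046 ]]
blkC [[0.4446 0.3647 0.046 ]]
blkD [[0.4422 0.3018 0.046 ]]
disc [[0.4106 0.3349 0.061 ]]
```

View pics/w1c.png

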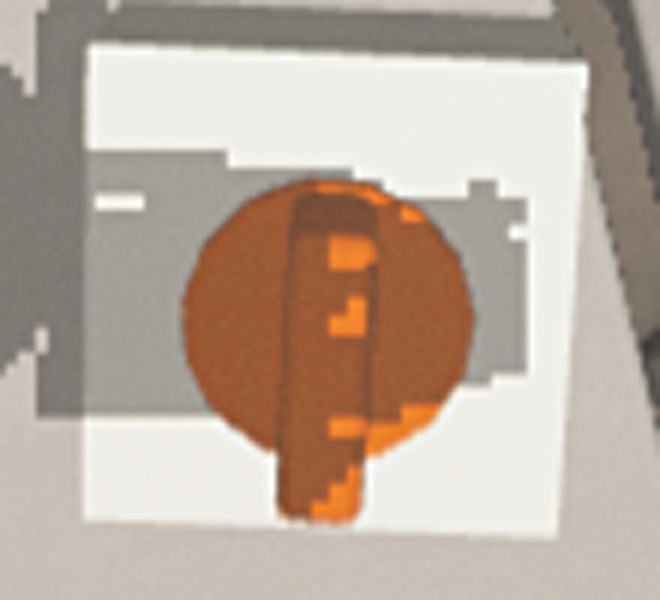

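Wing yaw is about -3.5° and its centre about (0.4107, 0.3348). Now descend and grip.

>>> play_rows:
  rows:
    - [[2.5, -1.9, -60, -3.5], [2.5, -1.9, -60, -3.5], [2.5, -1.9, -100, -3.5], [2.5, -1.9, -115, -3.5], [2.5, -1.9, -125, -3.5], [2.5, -1.9, -133, -3.5], [2.5, -1.9, -133, -3.5], [2.5, -1.9, -133, -3.5], [2.5, -1.9, -133, -3.5], [2.5, -1.9, -133, -3.5]]

```text
clock: 2.9
position: [0.4115, 0.3344, 0.2389]
ee_rot: [[-0.998, 0.06, 0.002], [0.06, 0.998, 0.002], [-0.002, 0.002, -1.0]]
wrist_force: [0.2, 0.9, 0.7]
finger_gap: 1.0
finger_force: 0.0
```

>>> play_rows:
  rows:
    - [[0, 0, 0, 0], [0, 0, 0, 0], [0, 0, 0, 0], [0, 0, 0, 0], [0, 0, 0, 0], [0, 0, 0, 0], [0, 0, 0, 0], [0, 0, 0, 0], [0, 0, 0, 0], [0, 0, 0, 0], [0, 0, 0, 0], [0, 0, 0, 0]]
  gripper: -1
  squeeze: 35

```text
clock: 3.9
position: [0.4112, 0.334, 0.2378]
ee_rot: [[-0.998, 0.06, 0.0], [0.06, 0.998, -0.0], [-0.0, -0.0, -1.0]]
wrist_force: [-0.0, -0.3, 2.2]
finger_gap: 0.105
finger_force: 37.8
```

>>> play_rows:
  rows:
    - [[0, 0, 5, 0], [0, 0, 15, 0], [0, 0, 40, 0], [0, 0, 75, 0], [0, 0, 110, 0], [0, 0, 122, 0], [10, -40, 122, 0], [20, -80, 122, 0], [30, -120, 122, 0], [40, -160, 122, 0], [55, -200, 122, 0], [80, -230, 122, 0], [110, -260, 122, 0], [143, -279, 122, 0], [143, -279, 122, 0], [143, -279, 122, 0], [143, -279, 122, 0], [143, -279, 122, 0], [143, -279, 122, 0]]

```text
clock: 5.48
position: [0.5533, 0.0562, 0.3599]
ee_rot: [[-0.998, 0.058, -0.0], [0.058, 0.998, 0.001], [0.0, 0.001, -1.0]]
wrist_force: [0.2, 0.6, 0.0]
finger_gap: 0.108
finger_force: 37.3
```

```bash
python3 - <<'E'
from h import *
o=get_obs();print(o['clock'],o['position'],np.round(o['ee_rot'],3).tolist(),np.round(o['joint_pos'],2),o['wrist_force'],o['ft_torque'],o['finger_gap'])
C=cam('wrist');a=read_camera('wrist');cv2.imwrite('pics/w2.png',a[:,:,::-1])
for t in('wing','bushing','panel','service_box','stud'):
    print(t,[(np.round(d['xyz'],4).tolist(),round(d['confidence'],2)) for d in tip_of(t,'wrist')])
np.save('C2.npy',np.array(C,dtype=object),allow_pickle=True)
E
```

```text
5.4833 [0.55332368 0.056234   0.35989584] [[-0.998, 0.058, -0.0], [0.058, 0.998, 0.001], [0.0, 0.001, -1.0]] [-0.27  0.36  0.13  1.88 -0.06  0.9   1.4 ] [0.17588219 0.5658836  0.00597826] [ 0.02516923 -0.03940366  0.03045329] 0.10771415416355162
wing [([0.5529, 0.0541, 0.1952], 0.7)]
bushing []
panel []
service_box [([0.489, 0.0574, 0.003], 0.95)]
stud [([0.5571, 0.0595, 0.132], 0.86)]
```

View pics/w2.png

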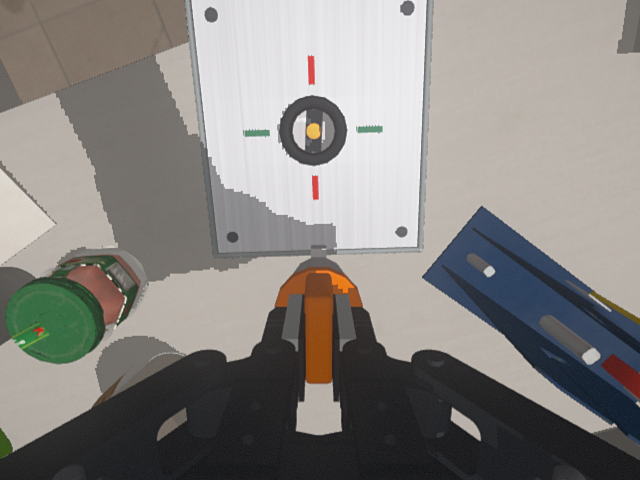

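The wrist view shows the bushing at (313,130), the red marks at (311,70) and (315,187), and the slot seen through the bushing as a dark band with the yellow plunger in it. The stud is held well. I'll enlarge the bushing and measure.

```bash
python3 - <<'E'
from h import *
C=np.load('C2.npy',allow_pickle=True);a=cv2.imread('pics/w2.png');h=cv2.cvtColor(a,cv2.COLOR_BGR2HSV).astype(int)
k=np.zeros(a.shape[:2],bool);k[40:215,235:390]=1
red=k&((h[...,0]<8)|(h[...,0]>172))&(h[...,1]>140);gr=k&(h[...,0]>40)&(h[...,0]<90)&(h[...,1]>100)
print('red',axis(red,.066,C));print('green',axis(gr,.066,C))
for nm,m in(('red',red),('gr',gr)):
    n,l,s,c=cv2.connectedComponentsWithStats(m.astype(np.uint8));
    print(nm,[(toplane(c[i],.066,C)[0,:2].round(4),s[i,4]) for i in range(1,n) if s[i,4]>15])
m=(a.max(2)<75)&k;v,u=np.nonzero(m);hull=cv2.convexHull(np.c_[u,v].astype(np.int32));
n,l,s,c=cv2.connectedComponentsWithStats(m.astype(np.uint8));i=1+s[1:,4].argmax();v,u=np.nonzero(l==i)
(e,ax,an)=cv2.fitEllipse(cv2.convexHull(np.c_[u,v].astype(np.int32)));print(e,ax,toplane(e,.078,C))
cv2.imwrite('pics/w2c.png',cv2.resize(a[90:170,273:353],(600,600),interpolation=cv2.INTER_CUBIC))
E
```

```text
red (array([0.47981751, 0.05776261]), np.float64(178.54017434869215), array([ 0.93756871, 36.14847509]), 256)
green (array([nan, nan]), np.float64(nan), array([nan, nan]), 0)
red [(array([0.448 , 0.0586]), np.int32(143)), (array([0.5201, 0.0567]), np.int32(113))]
gr []
(312.8349609375, 130.679931640625) (47.16703796386719, 49.18779754638672) [[0.48402515 0.05778687 0.078     ]]h.py:14: RuntimeWarning: Mean of empty slice.
  v,u=np.nonzero(m);p=toplane(np.c_[u,v],z,C)[:,:2];c=p.mean(0)
  ret = um.true_divide(
  avg = a.mean(axis, **keepdims_kw)
h.py:15: RuntimeWarning: Degrees of freedom <= 0 for slice
  w,V=np.linalg.eigh(np.cov((p-c).T));a=V[:,1]
  c *= np.true_divide(1, fact)
  c *= np.true_divide(1, fact)
```

View pics/w2c.png

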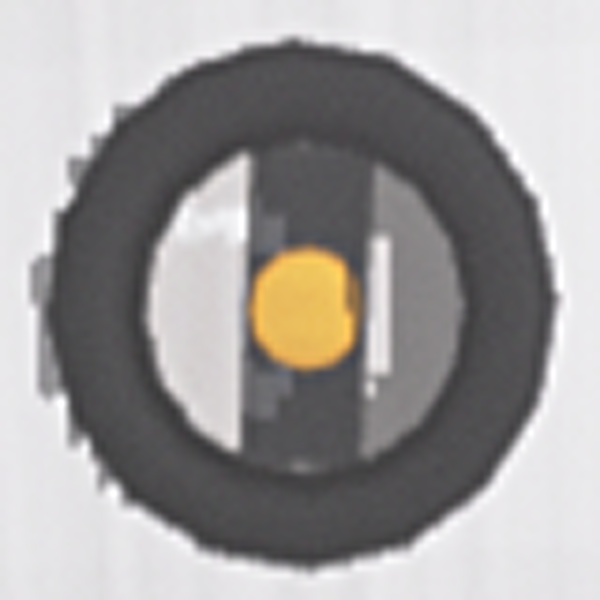

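Slot direction is about -5.7° world, so I'll turn the stud -2.4°. The bushing axis relative to the gripped stud puts the TCP at about (0.4846, 0.057). I'll approach above the bushing, then lower the key into its mouth.

>>> play_rows:
  rows:
    - [[-35, 0.4, 0, -2.4], [-69, 0.8, 0, -2.4], [-69, 0.8, -20, -2.4], [-69, 0.8, -40, -2.4], [-69, 0.8, -46, -2.4], [-69, 0.8, -46, -2.4], [-69, 0.8, -46, -2.4], [-69, 0.8, -46, -2.4], [-69, 0.8, -49, -2.4], [-69, 0.8, -52, -2.4], [-69, 0.8, -55, -2.4], [-69, 0.8, -58, -2.4], [-69, 0.8, -58, -2.4], [-69, 0.8, -58, -2.4]]

```text
clock: 6.95
position: [0.485, 0.0557, 0.3013]
ee_rot: [[-0.995, 0.102, -0.001], [0.102, 0.995, -0.0], [0.001, -0.0, -1.0]]
wrist_force: [-0.8, 0.5, -1.2]
finger_gap: 0.112
finger_force: 37.3
```

```bash
python3 - <<'E'
from h import *
for i in range(3):
    o=get_obs();a=read_camera('side');print(o['clock'],o['position'].round(4) if hasattr(o['position'],'round') else o['position'],np.round(o['wrist_force'],1))
C=cam('wrist');w=read_camera('wrist');cv2.imwrite('pics/w3.png',w[:,:,::-1])
cv2.imwrite('pics/s3.png',np.hstack([cv2.resize(a[215:305,312:402],(400,400),interpolation=cv2.INTER_CUBIC),cv2.resize(w[120:370,195:445],(400,400))])[:,:,::-1])
E
```

```text
6.95 [0.485  0.0557 0.3013] [-0.8  0.5 -1.2]
7.0 [0.4851 0.0558 0.3015] [-1.1 -0.5 -1. ]
7.05 [0.4851 0.0558 0.3016] [ 0.1 -0.  -0.3]
```

View pics/s3.png

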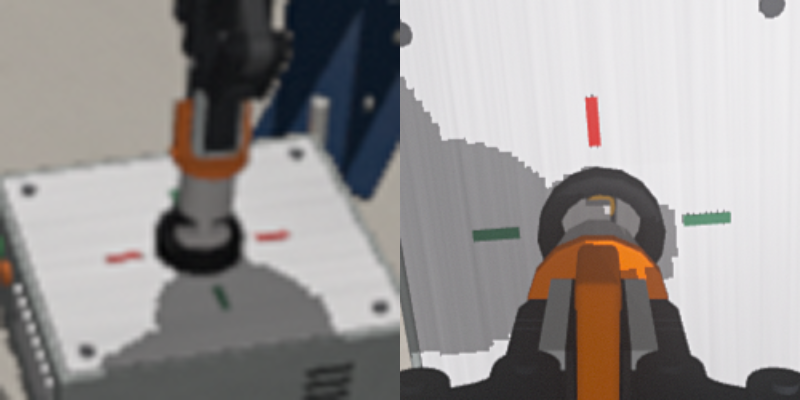

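The side crop shows the key inside the bushing. The wrist crop has the bushing centre about 1 px to the right of the stud, so I shift +1 mm in y and lower the stud gently.

>>> play_rows:
  rows:
    - [[0, 1, 0, 0], [0, 1, -2, 0], [0, 1, -4, 0], [0, 1, -6, 0], [0, 1, -8, 0], [0, 1, -10, 0], [0, 1, -11, 0], [0, 1, -12, 0], [0, 1, -13, 0], [0, 1, -14, 0], [0, 1, -14, 0], [0, 1, -14, 0]]

```text
clock: 8.15
position: [0.4851, 0.0568, 0.2877]
ee_rot: [[-0.995, 0.102, 0.0], [0.102, 0.995, 0.0], [0.0, 0.0, -1.0]]
wrist_force: [0.1, 0.0, -0.7]
finger_gap: 0.111
finger_force: 37.3
```

>>> play_rows:
  rows:
    - [[0, 0, -1, 0], [0, 0, -2, 0], [0, 0, -3, 0], [0, 0, -4, 0], [0, 0, -4, 0], [0, 0, -4, 0]]

```text
clock: 8.65
position: [0.485, 0.0568, 0.2835]
ee_rot: [[-0.995, 0.102, -0.001], [0.102, 0.995, -0.0], [0.001, -0.0, -1.0]]
wrist_force: [-2.1, -0.0, -1.5]
finger_gap: 0.106
finger_force: 37.4
```

>>> play_rows:
  rows:
    - [[0, 0, -1, 0], [0, 0, -2, 0], [0, 0, -3, 0], [0, 0, -3, 0], [0, 0, -3, 0]]

```text
clock: 9.07
position: [0.485, 0.0568, 0.2805]
ee_rot: [[-0.995, 0.102, -0.0], [0.102, 0.995, -0.0], [0.0, -0.0, -1.0]]
wrist_force: [-0.9, -1.1, -2.2]
finger_gap: 0.107
finger_force: 37.3
```

>>> play_rows:
  rows:
    - [[0, 0, -1, 0], [0, 0, -2, 0], [0, 0, -3, 0], [0, 0, -3, 0], [0, 0, -3, 0]]

```text
clock: 9.48
position: [0.485, 0.0568, 0.2775]
ee_rot: [[-0.995, 0.102, -0.0], [0.102, 0.995, -0.0], [0.0, -0.0, -1.0]]
wrist_force: [-1.2, 0.7, -1.4]
finger_gap: 0.108
finger_force: 37.4
```

```bash
python3 - <<'E'
from h import *
F=[]
for i in range(4):
    o=get_obs();F.append(np.r_[o['wrist_force'],o['ft_torque'],o['position']]);read_camera('wrist')
print(np.mean(F,0).round(4))
E
```

```text
[-1.6855  0.2841 -1.481   0.0364  0.4236 -0.0159  0.485   0.0568  0.2775]
```

The key is in the slot: the foot is about 6 mm below the nominal plate, with almost no force. Now I press down onto the plunger in small steps.

>>> play_rows:
  rows:
    - [[-0.3, 0, 0, 0], [-0.3, 0, -1, 0], [-0.3, 0, -2, 0], [-0.3, 0, -3, 0], [-0.3, 0, -4, 0], [-0.3, 0, -4, 0], [-0.3, 0, -4, 0], [-0.3, 0, -4, 0]]
  squeeze: 50

```text
clock: 10.35
position: [0.4849, 0.0568, 0.2738]
ee_rot: [[-0.995, 0.102, 0.0], [0.102, 0.995, 0.0], [-0.0, 0.0, -1.0]]
wrist_force: [-2.9, -0.1, 3.4]
finger_gap: 0.106
finger_force: 53.4
```

>>> play_rows:
  rows:
    - [[0, 0, -1, 0], [0, 0, -2, 0], [0, 0, -3, 0], [0, 0, -3, 0], [0, 0, -3, 0]]

```text
clock: 10.77
position: [0.4849, 0.0568, 0.2709]
ee_rot: [[-0.995, 0.102, 0.0], [0.102, 0.995, 0.0], [-0.0, 0.0, -1.0]]
wrist_force: [-2.0, -0.2, 5.4]
finger_gap: 0.104
finger_force: 53.8
```

>>> play_rows:
  rows:
    - [[-0.3, 0, -1, 0], [-0.3, 0, -2, 0], [-0.3, 0, -3, 0], [-0.3, 0, -4, 0], [-0.3, 0, -5, 0], [-0.3, 0, -5, 0], [-0.3, 0, -5, 0]]

```text
clock: 11.35
position: [0.4849, 0.0568, 0.2665]
ee_rot: [[-0.995, 0.102, 0.001], [0.102, 0.995, 0.0], [-0.001, 0.0, -1.0]]
wrist_force: [-3.4, -0.8, 10.0]
finger_gap: 0.106
finger_force: 54.4
```

```bash
cat > f.py <<'E'
from h import *
F=[]
for i in range(5):
    o=get_obs();F.append(np.r_[o['wrist_force'],o['ft_torque'],o['position']]);read_camera('wrist')
print(o['clock'],np.mean(F,0).round(4),np.round(o['joint_pos'][6],2),np.degrees(np.arctan2(o['ee_rot'][1][0],o['ee_rot'][0][0])))
E
python3 f.py
```

```text
11.55 [-4.15130e+00 -8.12200e-01  1.04098e+01 -1.02400e-01  9.63200e-01
 -9.10000e-03  4.84900e-01  5.68000e-02  2.66500e-01] 1.35 174.13274449053495
```

>>> play_rows:
  rows:
    - [[-0.6, -0.2, 0, 0], [-0.6, -0.2, -1, 0], [-0.6, -0.2, -1.7, 0], [-0.6, -0.2, -1.7, 0], [-0.6, -0.2, -1.7, 0], [-0.6, -0.2, -1.7, 0]]

```text
clock: 12.1
position: [0.4846, 0.0567, 0.265]
ee_rot: [[-0.995, 0.102, 0.002], [0.102, 0.995, 0.001], [-0.002, 0.001, -1.0]]
wrist_force: [-4.5, -0.9, 11.5]
finger_gap: 0.105
finger_force: 54.5
```

```bash
python3 f.py
```

```text
12.3 [-3.33870e+00 -4.74700e-01  1.12258e+01 -3.25000e-02  8.29000e-01
 -1.07000e-02  4.84600e-01  5.67000e-02  2.65000e-01] 1.35 174.13254715315293
```

Depth is about 18 mm. Now a trial turn clockwise, watching the torque.

>>> play_rows:
  rows:
    - [[0, 0, 0, -2], [0, 0, 0, -4], [0, 0, 0, -6], [0, 0, 0, -8], [0, 0, 0, -10], [0, 0, 0, -10], [0, 0, 0, -10]]

```text
clock: 12.93
position: [0.4847, 0.0568, 0.2651]
ee_rot: [[-0.962, 0.273, 0.002], [0.273, 0.962, 0.001], [-0.002, 0.001, -1.0]]
wrist_force: [-3.7, 1.0, 11.6]
finger_gap: 0.101
finger_force: 54.5
```

```bash
python3 f.py
```

```text
13.1333 [-3.1895  0.3591 11.6082  0.0306  0.7921  0.038   0.4847  0.0568  0.2651] 1.21 164.1499992339967
```

>>> play_rows:
  rows:
    - [[0, 0, 0, -2], [0, 0, 0, -4], [0, 0, 0, -6], [0, 0, 0, -8], [0, 0, 0, -10], [0, 0, 0, -10]]

```text
clock: 13.68
position: [0.4847, 0.0569, 0.2651]
ee_rot: [[-0.899, 0.437, 0.003], [0.437, 0.899, 0.001], [-0.002, 0.002, -1.0]]
wrist_force: [-3.2, 0.6, 10.9]
finger_gap: 0.106
finger_force: 54.5
```

```bash
python3 f.py
```

```text
13.8833 [-3.0956  0.3293 11.4253  0.0909  0.7534  0.0182  0.4847  0.0569  0.2651] 1.06 154.15730956460902
```

It turns freely, so I continue to about 85°.

>>> play_rows:
  rows:
    - [[0, 0, 0, -5], [0, 0, 0, -10], [0, 0, 0, -15], [0, 0, 0, -20], [0, 0, 0, -25], [0, 0, 0, -30], [0, 0, 0, -35], [0, 0, 0, -40], [0, 0, 0, -45], [0, 0, 0, -50], [0, 0, 0, -50]]

```text
clock: 14.85
position: [0.4847, 0.0567, 0.265]
ee_rot: [[-0.241, 0.971, 0.002], [0.971, 0.241, 0.0], [-0.0, 0.002, -1.0]]
wrist_force: [-3.7, -0.6, 10.5]
finger_gap: 0.102
finger_force: 54.5
```

```bash
python3 f.py
```

```text
15.05 [-2.96140e+00 -4.92700e-01  1.09051e+01 -7.25000e-02  7.44900e-01
  9.00000e-03  4.84700e-01  5.66000e-02  2.65000e-01] 0.33 104.1442476255484
```

>>> play_rows:
  rows:
    - [[0, 0, 0, -4], [0, 0, 0, -8], [0, 0, 0, -12], [0, 0, 0, -15], [0, 0, 0, -15], [0, 0, 0, -15]]

```text
clock: 15.6
position: [0.4847, 0.0567, 0.265]
ee_rot: [[0.015, 1.0, 0.002], [1.0, -0.015, 0.0], [0.001, 0.002, -1.0]]
wrist_force: [-2.5, 0.1, 11.5]
finger_gap: 0.103
finger_force: 54.5
```

```bash
python3 f.py
```

```text
15.8 [-2.77110e+00  7.60000e-02  1.13837e+01 -2.30000e-03  8.03800e-01
  1.69000e-02  4.84700e-01  5.67000e-02  2.65000e-01] 0.11 89.15466725320708
```

>>> play_rows:
  rows:
    - [[0, 0, 1, 0], [0, 0, 2, 0], [0, 0, 3, 0], [0, 0, 4, 0], [0, 0, 5, 0], [0, 0, 5, 0], [0, 0, 5, 0]]

```text
clock: 16.43
position: [0.4847, 0.0567, 0.2697]
ee_rot: [[0.015, 1.0, 0.002], [1.0, -0.015, 0.0], [0.0, 0.002, -1.0]]
wrist_force: [-2.5, 0.4, 8.3]
finger_gap: 0.103
finger_force: 54.0
```

```bash
python3 f.py
```

```text
16.6333 [-2.0141  0.239   7.6835  0.0653  0.4991  0.0165  0.4847  0.0567  0.2697] 0.1 89.15215899971356
```

>>> play_rows:
  rows:
    - [[0, 0, 0.5, 0], [0, 0, 1, 0], [0, 0, 1.5, 0], [0, 0, 2, 0], [0, 0, 2, 0], [0, 0, 2, 0]]

```text
clock: 17.18
position: [0.4843, 0.0568, 0.2707]
ee_rot: [[0.015, 1.0, 0.002], [1.0, -0.015, -0.0], [-0.0, 0.002, -1.0]]
wrist_force: [3.3, 0.8, -9.2]
finger_gap: 0.102
finger_force: 51.6
```

```bash
python3 f.py
```

```text
17.3833 [  4.5939   1.0908 -10.3787   0.3555  -1.2055   0.0151   0.4843   0.0568
   0.2707] 0.1 89.14327666956387
```

It is held: at +2 mm commanded, the pull reads -10 N, so the stud is captive in the detent. I'll relieve the pull, release and rise.

>>> play_rows:
  rows:
    - [[0, 0, -0.7, 0], [0, 0, -1.2, 0], [0, 0, -1.2, 0], [0, 0, -1.2, 0]]

```text
clock: 17.77
position: [0.4844, 0.0566, 0.2705]
ee_rot: [[0.015, 1.0, 0.002], [1.0, -0.015, 0.001], [0.001, 0.002, -1.0]]
wrist_force: [2.7, 1.5, 3.6]
finger_gap: 0.104
finger_force: 53.2
```

>>> play_rows:
  rows:
    - [[0, 0, 0, 0], [0, 0, 0, 0], [0, 0, 0, 0], [0, 0, 0, 0], [0, 0, 0, 0], [0, 0, 0, 0], [0, 0, 0, 0], [0, 0, 0, 0], [0, 0, 10, 0], [0, 0, 30, 0], [0, 0, 60, 0], [0, 0, 90, 0], [0, 0, 100, 0], [0, 0, 100, 0], [0, 0, 100, 0], [0, 0, 100, 0]]
  gripper: 0.3

```text
clock: 19.1
position: [0.4834, 0.0567, 0.3689]
ee_rot: [[0.015, 1.0, -0.002], [1.0, -0.015, -0.0], [-0.0, -0.002, -1.0]]
wrist_force: [0.3, -0.4, -0.1]
finger_gap: 0.647
finger_force: 0.0
```

```bash
python3 - <<'E'
from h import *
o=get_obs();print(o['clock'],o['position'],o['wrist_force'],o['finger_gap'])
w=read_camera('wrist');a=read_camera('side')
for c in('wrist','side'):print([(np.round(d['xyz'],4).tolist(),round(d['confidence'],2)) for d in tip_of('wing',c)+tip_of('stud',c)])
cv2.imwrite('pics/e.png',np.hstack([cv2.resize(a[205:315,300:410],(400,400),interpolation=cv2.INTER_CUBIC),cv2.resize(w[80:480,120:520],(400,400))])[:,:,::-1])
E
```

```text
19.1 [0.48335994 0.05669975 0.36887526] [ 0.30432918 -0.37064813 -0.08210995] 0.6474052793846646
[([0.4855, 0.0511, 0.1027], 0.97), ([0.4843, 0.0612, 0.0409], 0.94)]
[([0.4847, 0.0563, 0.1084], 0.63), ([0.2944, 0.5049, 0.0671], 0.6), ([0.4829, 0.058, 0.0409], 0.6), ([0.2883, 0.504, -0.0022], 0.54)]
```

View pics/e.png

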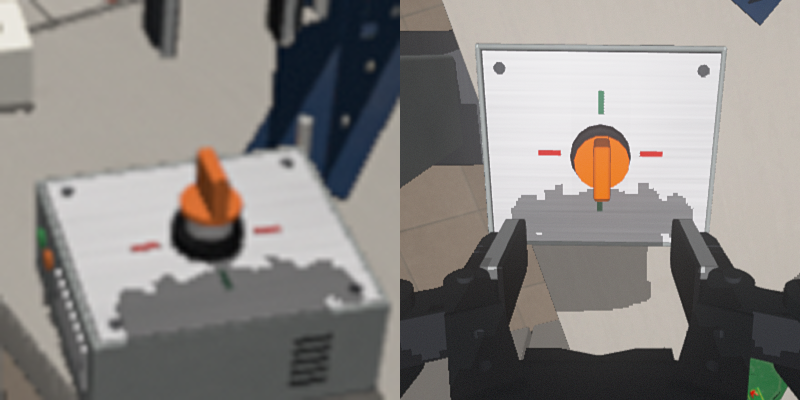

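The wing lies along the green marks, the foot is at about z = 0.041 (detent height), the panel is flush in its seat and the gripper is clear.

```bash
python3 -c "from bench import hand_in;print(hand_in())"
```

```text
the job is handed in; nothing more can be done
None
```

The orange stud is locked in its detent with the panel in its seat. It held against a pull of about 10 N before I let go, and the job was handed in at about 19 s, well under the 72 s limit.

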